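# Nest the washed ink cups on their drip trays

## Robot

A 6-joint arm with a two-finger parallel gripper is mounted at the origin on the work surface. World frame = base frame: x ahead of the robot, y to its left, z up, the work surface at z = 0. Lengths are in mm, angles in rad, forces in N, time in s.
With the tool pointing down it reaches from about 275 to 825 mm from the base axis. Payload 5.2 kg.
Tool frame: the origin (TCP) lies at the very end of the fingers, on their centre line; the grasp point (between the pads) lies 19 mm behind it; z points along the fingers, y is the line along which they close (so a half turn about z gives the same grasp; the last joint's range is limited). The gripper opens to 93 mm and grips with 3 to 60 N. Pads are 15 mm wide; open, the fingers measure 128 mm over their backs; the gripper's body (75 mm by 188 mm) begins 65 mm behind the grasp point.
Start: joints at [0.912, 0.259, 1.535, -0, 1.348, -0.203], TCP at [242.079, 493.865, 218.653] pointing down, gripper open.
Joint ranges: [-3.14, 3.14], [-0.91, 2.08], [0.19, 2.58], [-1.22, 4.36], [0.22, 2.71], [-3.12, 3.12]. Speed limits (rad/s): [2.57, 2.57, 3.14, 3.14, 3.14, 3.14].

## Interface

Orientations are given as [roll, pitch, yaw] about the fixed x, y, z axes, in that order (R = Rz(yaw) Ry(pitch) Rx(roll)).
In Python, from bench import robot gives the robot as it stands. The module is installed in compiled form; this text tells all that it offers. Calls block until the motion is done:
- robot.move_ptp(position, orientation): joint-space move of the TCP to a pose.
- robot.move_linear(position, ori=None, speed=150, f_stop=None): straight line of the TCP; ori=None keeps the orientation; speed is the mean speed in mm/s. With f_stop (N) it stops when the force on the tool has changed by that much, and returns True; else False.
- robot.move_j(angles): joint-space move.
- robot.move_gripper(opening): opening from 0.0 (shut) to 1.0 (fully open); the grip force is fixed at half the most; returns when the fingers have stopped.
- robot.sleep(seconds).
- robot.inverse_kinematics(position, orientation): joint angles nearest the present ones, or None.
- robot.get_image(name): name is "scene" or "top"; returns a dict with "img" (480x640x3 uint8, blue, green, red), "fovy" (degrees; the focal length in pixels is half the picture's height over the tangent of half this angle, whatever the lens; pixels are square), "cx", "cy" (the principal point, pixels), "eye" and "orientation" of the camera in the world. Camera axes: x right, y down, z forward; pixel columns grow to the right and rows downward; lengths in mm; the calibration is good to about 2 mm. A picture is of the moment at which its call begins. There is no depth.
A pose or a line that the arm cannot do raises robot.MotionError and nothing moves.
- robot.hand_in(): hands the job in; it is judged then, once.
Readings, each from a call of its own:
- robot.current_t(): time.
- robot.current_qpos(): joint angles.
- robot.current_joint_vel(): joint speeds.
- robot.current_joint_efforts(): joint torques, N m.
- robot.current_tcp_pos(): TCP position.
- robot.current_eef_rot(): TCP orientation.
- robot.current_contact_force(): force on the tool from outside, world axes, zero at the start.
- robot.current_ft_torque(): the same for the moment, N m.
- robot.current_gripper_width(): opening from 0.0 (shut) to 1.0 (fully open).
- robot.current_finger_force(): force on a finger pad.
Only numpy, scipy, OpenCV 4.12 (cv2) and the standard library are available. Lean on these libraries where they do the work, as an engineer would, in place of code of your own. Each camera call takes 0.05 s, during which the arm holds its last target. There are 200 camera calls.

## Task

The washed ink-mixing cups stand mouth down about the print table: put them away nested, still mouth down, the three round ones in the middle of the round tray and the two square ones in the middle of the square tray. Set the smallest cup of each shape down first, then cover it with the next larger one, so that in the end every cup's rim rests on its tray's floor, with everything let go and at rest. Do not shift the ink jar, the roll of tape or the ink spatula.

Things in the scene. Friction and masses are not known exactly. Their poses are not given: they have to be found in the camera images.
- round_small: Smallest round mixing cup, grey plastic, standing mouth down on the table: a hollow cone frustum 50 mm tall, outer diameter 32 mm at the closed end (on top) widening to 38 mm at the mouth (below), where a thin rolled rim 3 mm high stands 1.5 mm out, wall and closed end 3 mm thick, about 30 g; origin: centre of the mouth plane, i.e. the underside as it stands; z points up out of the closed end.
- round_medium: Middle-sized round mixing cup, grey plastic, standing mouth down on the table: a hollow cone frustum 68 mm tall, outer diameter 47 mm at the closed end (on top) widening to 54 mm at the mouth (below), where a thin rolled rim 3 mm high stands 1.5 mm out, wall and closed end 3 mm thick, about 50 g; origin: centre of the mouth plane, i.e. the underside as it stands; z points up out of the closed end.
- round_large: Largest round mixing cup, grey plastic, standing mouth down on the table: a hollow cone frustum 86 mm tall, outer diameter 62 mm at the closed end (on top) widening to 72 mm at the mouth (below), where a thin rolled rim 3 mm high stands 1.5 mm out, wall and closed end 3 mm thick, about 90 g; origin: centre of the mouth plane, i.e. the underside as it stands; z points up out of the closed end.
- square_small: Smaller square mixing cup, grey plastic, standing mouth down on the table: a hollow straight-sided box 38 x 38 mm outside and 50 mm tall, closed on top and open below, a lip 5 mm high round the mouth standing 1.5 mm out all round, walls and closed end 3 mm thick, about 40 g; origin: centre of the mouth plane, i.e. the underside as it stands; z points up out of the closed end, x and y run square to its sides.
- square_large: Larger square mixing cup, grey plastic, standing mouth down on the table: a hollow straight-sided box 62 x 62 mm outside and 80 mm tall, closed on top and open below, a lip 5 mm high round the mouth standing 1.5 mm out all round, walls and closed end 3 mm thick, about 90 g; origin: centre of the mouth plane, i.e. the underside as it stands; z points up out of the closed end, x and y run square to its sides.
- round_tray: Round dark steel drip tray, 130 mm in diameter, fixed to the table; its floor is 4 mm above the table and its rim, 3 mm thick, 8 mm above the table. Origin: centre of its underside, at table height; z up.
- square_tray: Square dark steel drip tray, 120 x 120 mm, fixed to the table; its floor is 4 mm above the table and its rim, 3 mm thick, 8 mm above the table. Origin: centre of its underside, at table height; z up, x and y square to its sides.
- ink_jar: Closed black ink jar with a paper label, 70 mm in diameter, 95 mm tall, standing loose beyond the cups; leave it alone. Origin: centre of its underside.
- tape_roll: Roll of red tape lying flat, 90 mm outer diameter, 72 mm bore, 30 mm high, loose; leave it alone. Origin: centre of its underside.
- ink_spatula: Ink spatula lying loose on the table, 180 mm long, wooden handle 19 mm thick, steel blade 65 mm wide; leave it alone. Its x axis runs from handle to blade; origin: middle of its length, at table height.
Not all that is in view belongs to the job. What is shaped like the square_large but red is not meant.

How it is judged:
By the outcome, as a careful person would: the job done as asked, in the order asked, and still so for the second after the job is handed in, with the robot touching nothing.
It also fails if it takes over 138 s, if anything falls off the work surface, if the arm or the gripper's body presses on something with over 40 N, if the wrist force passes 120 N, or if a joint passes its speed limit or range.

## Working session

There is one attempt and no reset: what is moved stays moved. The work goes in short steps, each a Python script; the robot and the scene stay as the last script left them, time stands still between calls to the robot, and variables do not carry over. Pictures are saved under pics/ and viewed, at most 14 in all, crops included, and the job is handed in when it is done.

```bash
mkdir -p pics; ls; python3 - <<'E'
from bench import robot
import cv2
for n in ("scene","top"):
    d=robot.get_image(n); cv2.imwrite(f"pics/{n}0.png",d["img"]); print(n,{k:v for k,v in d.items() if k!="img"})
print(robot.current_t(),robot.current_tcp_pos(),robot.current_eef_rot(),robot.current_gripper_width())
E
```

```text
pics
scene {'fovy': 47.96191771855714, 'cx': 329.1273340951204, 'cy': 234.60677541069634, 'eye': array([1060.26485418,  540.51926222,  905.73044985]), 'orientation': array([-2.41973021,  0.01744015,  2.34092675])}
top {'fovy': 53.2340376647542, 'cx': 314.8511832438106, 'cy': 235.10238078528957, 'eye': array([ 302.75347022,   16.6279385 , 1076.6845484 ]), 'orientation': array([-2.94148504, -0.00696181, -1.54391579])}
0.1 [241.80255019 493.49268154 217.92597539] [-3.14007911e+00 -3.00459622e-04  2.68580685e+00] 0.9981494276367711
```

View pics/scene0.png

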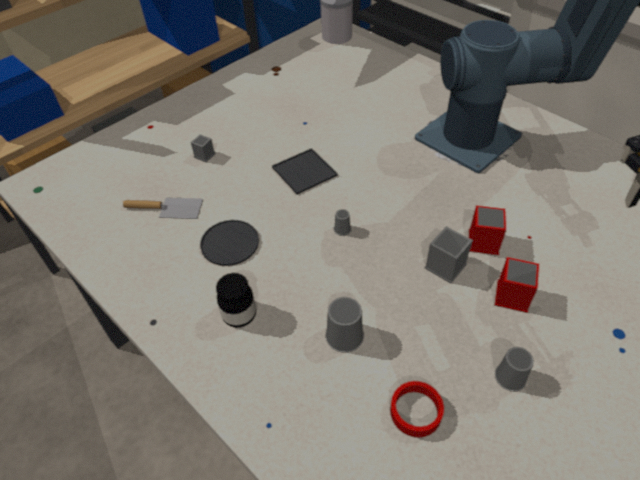

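View pics/top0.png

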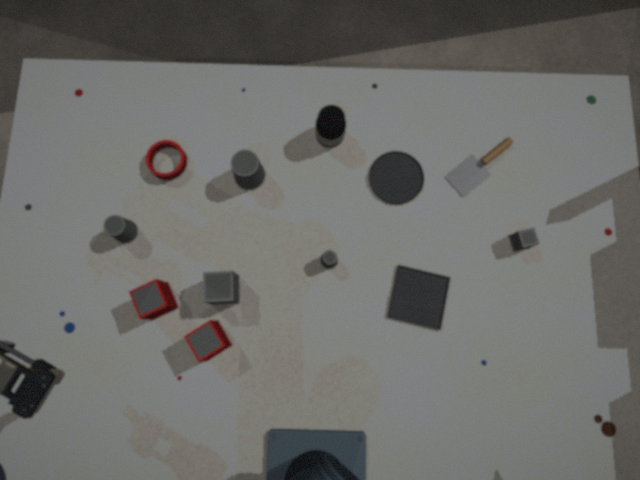

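Candidates, scene/top pixels:
- round_small (342,222)/(328,259)
- round_medium (514,368)/(121,229)
- round_large (345,323)/(248,170)
- square_small (203,148)/(523,239)
- square_large: the grey box at (449,255)/(221,288)
- Not meant: the red-sided boxes at (488,230)/(208,341) and (517,285)/(153,298)

The round tray is at (230,242)/(396,178) and the square tray at (305,171)/(418,297). Next is a close crop of the candidates in both views.

```bash
python3 - <<'E'
import cv2,numpy as np
P={"top":[(328,259),(121,229),(248,170),(523,239),(221,288)],"scene":[(342,222),(514,368),(345,323),(203,148),(449,255)]}
rows=[]
for n in P:
    im=cv2.imread(f"pics/{n}0.png"); h=30
    rows.append(np.hstack([cv2.resize(im[v-h:v+h,u-h:u+h],(158,158),interpolation=cv2.INTER_NEAREST) for u,v in P[n]]))
o=np.vstack(rows); o=np.clip(o*1.6,0,255).astype(np.uint8)
cv2.imwrite("pics/crop1.png",o)
E
```

```text
(no output)
```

View pics/crop1.png

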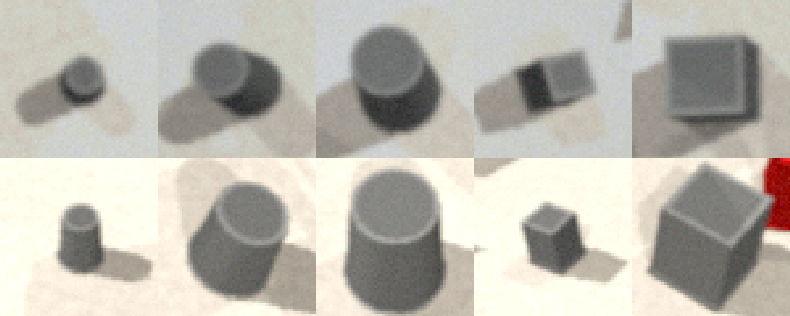

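The crop shows all five as grey-sided cups. Each closed end is lighter with a bright edge, and the red neighbour only intrudes at the far right of the square_large scene crop. Next I'll check intensity levels for masks.

```bash
python3 - <<'E'
import cv2,numpy as np
P={"top":[(328,259),(121,229),(248,170),(523,239),(221,288),(396,178),(418,297)],"scene":[(342,222),(514,368),(345,323),(203,148),(449,255),(230,242),(305,171)]}
for n in P:
    g=cv2.cvtColor(cv2.imread(f"pics/{n}0.png"),cv2.COLOR_BGR2GRAY)
    for i,(u,v) in enumerate(P[n]):
        print(n,i,"row",g[v-(8 if n=='scene' else 0),u-34:u+35:2].tolist())
        print("   col",g[v-34:v+35:2,u].tolist())
E
```

```text
top 0 row [125, 128, 129, 127, 129, 124, 124, 128, 123, 115, 105, 96, 87, 69, 54, 75, 69, 66, 64, 67, 76, 86, 115, 129, 129, 128, 129, 130, 133, 132, 131, 129, 131, 129, 128]
   col [129, 131, 129, 128, 126, 127, 126, 125, 125, 126, 130, 128, 113, 85, 70, 67, 67, 66, 73, 67, 43, 41, 89, 123, 129, 130, 129, 129, 131, 129, 131, 128, 131, 132, 131]
top 1 row [128, 129, 127, 127, 128, 127, 127, 123, 107, 82, 70, 67, 63, 65, 66, 66, 68, 72, 66, 49, 44, 51, 48, 48, 48, 84, 119, 123, 126, 128, 126, 125, 126, 127, 126]
   col [128, 126, 126, 127, 125, 127, 126, 129, 125, 127, 119, 93, 76, 72, 72, 69, 68, 72, 72, 51, 29, 28, 36, 40, 70, 99, 119, 124, 126, 129, 126, 125, 126, 126, 125]
top 2 row [129, 130, 131, 134, 130, 129, 125, 114, 101, 80, 76, 75, 69, 71, 72, 72, 68, 69, 73, 74, 80, 66, 49, 46, 55, 90, 126, 131, 131, 130, 131, 126, 129, 131, 129]
   col [130, 129, 128, 128, 127, 127, 121, 97, 73, 67, 72, 69, 75, 72, 70, 69, 71, 69, 74, 79, 50, 29, 40, 32, 35, 37, 48, 86, 118, 125, 129, 129, 129, 131, 131]
top 3 row [128, 130, 128, 126, 125, 122, 109, 98, 96, 95, 72, 43, 37, 35, 33, 43, 78
[... 2832 characters left out ...]
, 64, 67, 67, 67, 67, 63, 67, 66, 78, 131, 159, 158, 160]
scene 5 row [160, 161, 162, 146, 70, 36, 55, 60, 61, 60, 61, 59, 62, 59, 54, 58, 60, 60, 63, 57, 56, 61, 56, 58, 58, 54, 53, 53, 57, 55, 52, 92, 140, 162, 163]
   col [161, 161, 162, 161, 161, 159, 86, 51, 58, 59, 60, 60, 58, 60, 56, 57, 58, 61, 60, 62, 56, 59, 56, 54, 59, 59, 59, 56, 40, 122, 160, 160, 144, 26, 4]
scene 6 row [161, 151, 129, 97, 49, 37, 56, 54, 61, 62, 61, 60, 58, 58, 61, 58, 54, 61, 58, 58, 56, 58, 61, 56, 57, 57, 56, 48, 108, 157, 162, 160, 162, 160, 161]
   col [163, 160, 159, 160, 163, 162, 155, 70, 46, 58, 59, 57, 57, 61, 59, 59, 59, 55, 57, 61, 56, 57, 58, 58, 58, 58, 40, 109, 153, 161, 159, 160, 162, 158, 158]
```

```bash
cat > vis.py <<'E'
import cv2, numpy as np
from scipy.spatial.transform import Rotation as R
def ray(d,px):
    f=d["img"].shape[0]/2/np.tan(np.radians(d["fovy"])/2)
    px=np.atleast_2d(px).astype(float)
    c=np.c_[(px[:,0]-d["cx"])/f,(px[:,1]-d["cy"])/f,np.ones(len(px))]
    return c@R.from_euler("xyz",d["orientation"]).as_matrix().T
def plane(d,px,z):
    r=ray(d,px); return (d["eye"]+r*((z-d["eye"][2])/r[:,2])[:,None])[:,:2]
def tri(d1,p1,d2,p2):
    a,b=ray(d1,p1)[0],ray(d2,p2)[0]
    s=np.linalg.lstsq(np.c_[a,-b],d2["eye"]-d1["eye"],rcond=None)[0]
    x,y=d1["eye"]+a*s[0],d2["eye"]+b*s[1]
    return (x+y)/2,np.linalg.norm(x-y)
def blob(d,seed,lo,hi,k=3):
    g=cv2.cvtColor(d["img"],cv2.COLOR_BGR2GRAY)
    sat=np.ptp(d["img"].astype(int),axis=2)<35
    m=((cv2.GaussianBlur(g,(3,3),0)>lo)&(cv2.GaussianBlur(g,(3,3),0)<hi)&sat).astype(np.uint8)
    m=cv2.morphologyEx(m,cv2.MORPH_CLOSE,np.ones((3,3),np.uint8))
    m=cv2.morphologyEx(m,cv2.MORPH_OPEN,cv2.getStructuringElement(cv2.MORPH_ELLIPSE,(k,k)))
    n,l=cv2.connectedComponents(m,connectivity=4)
    c=max(cv2.findContours((l==l[seed[1],seed[0]]).astype(np.uint8),cv2.RETR_EXTERNAL,cv2.CHAIN_APPROX_NONE)[0],key=cv2.contourArea)
    return cv2.convexHull(c)[:,0,:]
def cen(p):
    m=cv2.moments(p.astype(np.float32).reshape(-1,1,2)); return np.array([m["m10"],m["m01"]])/m["m00"]
E
python3 - <<'E'
from bench import robot
from vis import *
import pickle
D={n:robot.get_image(n) for n in("top","scene")}
pickle.dump(D,open("d0.pkl","wb"))
S={"round_small":((329,257),(342,215),50),"round_medium":((118,226),(517,358),68),"round_large":((246,163),(345,310),86),
"square_small":((527,238),(203,143),50),"square_large":((219,285),(450,243),80),"round_tray":((396,178),(230,242),8),"square_tray":((418,297),(305,171),8)}
V={n:D[n]["img"].copy() for n in D}
for n,(t,s,h) in S.items():
    tray="tray" in n; sm="small" in n
    a=blob(D["top"],t,-1 if tray else 57,75 if tray else 87,3 if sm else 7)
    b=blob(D["scene"],s,-1 if tray else 72,85 if tray else 112,3 if sm else 7)
    for k,c in(("top",a),("scene",b)): cv2.polylines(V[k],[c],True,(0,255,0))
    X,e=tri(D["top"],cen(a),D["scene"],cen(b))
    A,B=plane(D["top"],a,h),plane(D["scene"],b,h)
    out=[n,"tri",X.round(1),"gap",round(e,1)]
    for P in(A,B):
        r=cv2.minAreaRect(P.astype(np.float32)); out+=["|",cen(P).round(1),"size",np.round(r[1],1),round(r[2],1)]
    print(*out)
o=np.hstack([cv2.resize(V["top"][130:350,90:560],(400,187)),cv2.resize(V["scene"][110:420,180:560],(400,326))[:187]])
a=cv2.resize(V["top"][100:360,90:560],(800,442)); cv2.imwrite("pics/mt.png",a)
cv2.imwrite("pics/ms.png",cv2.resize(V["scene"][110:420,180:560],(720,587)))
E
```

```text
round_small tri [458.3 -11.7  40.4] gap 20.7 | [450.6  -3.4] size [35.2 68.6] 20.1 | [470.3 -14.4] size [28.7 30.9] 51.8
round_medium tri [506.8 454.2  51.9] gap 17.9 | [499.7 455.3] size [43.8 83.9] 68.7 | [523.1 448.7] size [46.1 46.4] 30.3
round_large tri [662.1 172.5  76.2] gap 2.0 | [658.2 171.7] size [57.4 60.9] 2.8 | [666.9 175.6] size [57.5 60.7] 43.4
square_small tri [ 520.  -457.3   39. ] gap 3.9 | [ 516.5 -450.6] size [38.6 34.3] 15.2 | [ 527.3 -447.1] size [43.9 38.6] 13.3
square_large tri [386.6 212.3  67.7] gap 1.3 | [385.5 210.5] size [68.2 63.5] 1.6 | [396.3 216.2] size [64.4 62. ] 4.8
round_tray tri [ 665.9 -172.6   -3. ] gap 1.1 | [ 662.5 -170.3] size [125.1 127.5] 44.8 | [ 669.3 -166.2] size [131.4 125.3] 53.1
square_tray tri [ 386.5 -221.2   -3.5] gap 1.6 | [ 386. -218.] size [120.2 119.5] 77.9 | [ 393.7 -214.1] size [124.1 119.2] 77.8
```

View pics/mt.png

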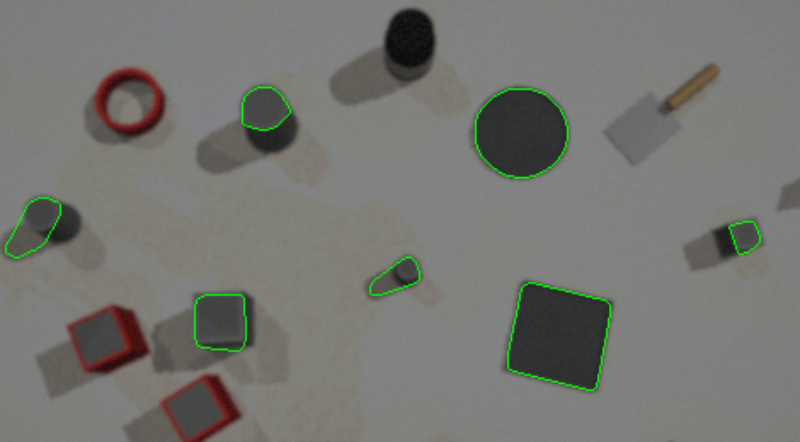

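View pics/ms.png

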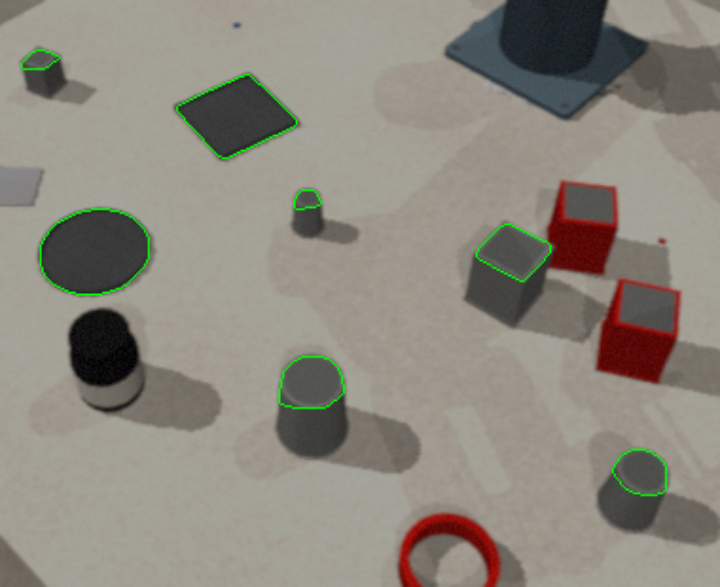

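The masks are good on the trays and the scene faces. In the top view, shadow leaks into round_small and round_medium. Every triangulated height comes out about 10 mm low, so I'll touch the bare table and view the fingertips in both cameras to find out whether the table or the calibration is off.

```bash
python3 - <<'E'
from bench import robot
import numpy as np,cv2,pickle
o=[np.pi,0,np.pi/2]
robot.move_gripper(0.0)
robot.move_ptp([540,60,120],o); 
robot.move_linear([540,60,25],speed=120)
hit=robot.move_linear([540,60,-25],speed=25,f_stop=4)
print(hit,robot.current_tcp_pos(),robot.current_contact_force())
robot.move_linear([540,60,20],speed=60)
robot.sleep(0.3)
D={n:robot.get_image(n) for n in("top","scene")}; pickle.dump(D,open("d1.pkl","wb"))
print(robot.current_tcp_pos(),robot.current_eef_rot(),robot.current_t())
d0=pickle.load(open("d0.pkl","rb"))
from vis import *
cr=[]
for n in D:
    f=240/np.tan(np.radians(D[n]["fovy"])/2); M=R.from_euler("xyz",D[n]["orientation"]).as_matrix()
    c=M.T@(robot.current_tcp_pos()-D[n]["eye"]); u=c[:2]/c[2]*f+[D[n]["cx"],D[n]["cy"]]; print(n,u)
    im=D[n]["img"].copy(); x,y=np.round(u).astype(int); im[y,x]=(0,255,0)
    cr.append(cv2.resize(im[y-40:y+40,x-40:x+40],(400,400),interpolation=cv2.INTER_NEAREST))
    print(np.abs(D[n]["img"].astype(float)-d0[n]["img"]).mean(), D[n]["img"][150:200,320:420].mean(),d0[n]["img"][150:200,320:420].mean())
cv2.imwrite("pics/tip.png",np.clip(np.hstack(cr)*1.5,0,255))
E
```

```text
True [5.39893950e+02 6.00040156e+01 2.68055916e-01] [-1.79473233 -0.86883855  5.6338567 ]
[539.82373498  60.00697744  19.77551588] [-3.13967678e+00 -1.68124414e-04  1.57075661e+00] 6.5
top [295.23759914 224.76780163]
25.867987196180554 101.6576 92.59986666666667
scene [344.78714971 260.15473179]
19.517887369791666 113.61546666666666 150.20486666666667[ WARN:0@20.092] global loadsave.cpp:1063 imwrite_ Unsupported depth image for selected encoder is fallbacked to CV_8U.
```

View pics/tip.png

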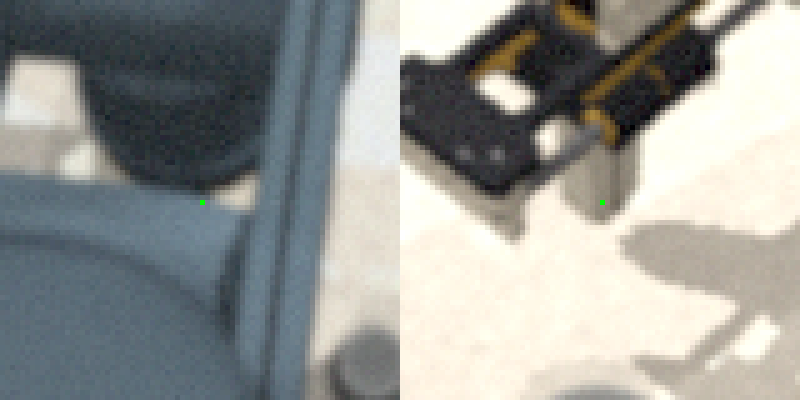

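The crop shows the table touched at z=0.3, so the table is at 0. The tip predicted in the scene view lies where the finger is. The top view is blocked by the arm. I'll use the base plate (centred on the origin) to see which camera is biased.

```bash
python3 - <<'E'
from vis import *
import pickle
D=pickle.load(open("d0.pkl","rb"))
cr=[]
for n,(x,y,w,h) in {"top":(250,410,135,70),"scene":(405,95,130,80)}.items():
    cr.append(cv2.resize(D[n]["img"][y:y+h,x:x+w],(800,290),interpolation=cv2.INTER_CUBIC))
cv2.imwrite("pics/base.png",np.clip(np.vstack(cr)*1.6,0,255).astype(np.uint8))
E
```

```text
(no output)
```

View pics/base.png

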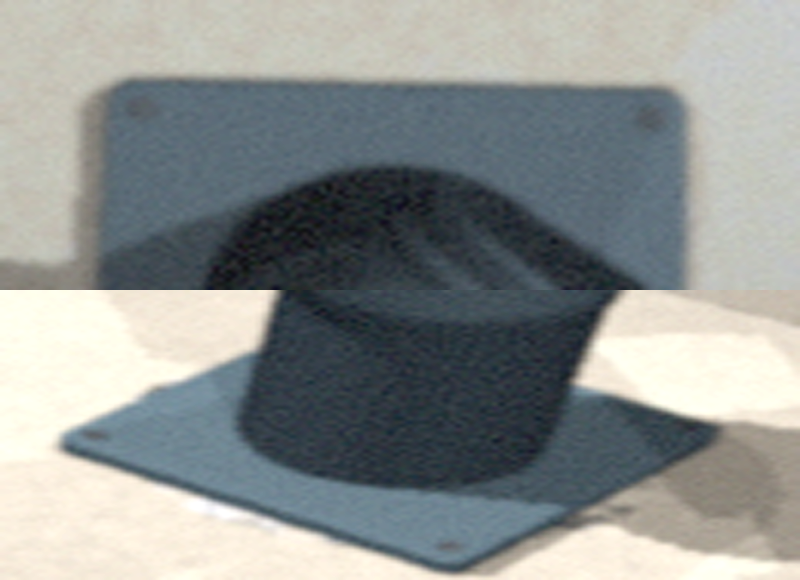

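```bash
python3 - <<'E'
from vis import *
import pickle
D=pickle.load(open("d0.pkl","rb"));T,S=D["top"],D["scene"]
L=[(273.6,435.8),(359.7,438.5)];s=[(478.1,165.6),(420.6,135.0)]
for a,b in zip(L,s): print("bolt",tri(T,a,S,b),plane(T,a,10),plane(S,b,10))
print("top edges",plane(T,[(266.9,448.6),(365.9,448.6),(315,430.4)],10))
print("scene corners L,bottom,R",plane(S,[(405+62/6.154,95+150/3.625),(405+455/6.154,95+275/3.625),(405+715/6.154,95+142/3.625)],8))
# colour of scene cups left in d1 for mask thresholds
E
```

```text
bolt (array([88.01642203, 89.92428896,  9.08420697]), np.float64(0.09113692487551149)) [[88.22651627 89.82318923]] [[88.97692809 90.41844726]]
bolt (array([ 86.47545773, -90.34676635,   6.65432613]), np.float64(1.2533306438522736)) [[ 87.50710193 -90.52641556]] [[ 89.7271328  -87.49680973]]
top edges [[  62.81816666  102.66373858]
 [  68.04443457 -103.62522765]
 [ 101.09185466    3.46450091]]
scene corners L,bottom,R [[101.97495203 -95.95679177]
 [101.74899851 101.84603578]
 [-94.04777899 101.7622792 ]]
```

The base-plate bolts agree within about 2 mm in both cameras, but the discrepancy is larger mid-table. The paint dots at z=0 are seen in both views, so I'll use them to map the error.

```bash
python3 - <<'E'
from vis import *
import pickle
D=pickle.load(open("d0.pkl","rb"));T,S=D["top"],D["scene"]
pairs=[((69,328),(619,333)),((62,313),(622,350)),((179,378),(530,237)),((243,89),(269,425)),((375,86),(153,322)),((591,99),(38,189)),((608,231),(150,127)),((608,428),(276,69)),((484,362),(305,123))]
def refine(d,p,w=5):
    x,y=p; g=d["img"][y-w:y+w+1,x-w:x+w+1].astype(float)
    bg=np.median(np.r_[g[0],g[-1],g[:,0],g[:,-1]],axis=0); q=np.abs(g-bg).sum(2); q=np.clip(q-0.35*q.max(),0,None)
    Y,X=np.mgrid[y-w:y+w+1,x-w:x+w+1]; return np.array([(q*X).sum(),(q*Y).sum()])/q.sum()
out=[]
for a,b in pairs:
    w=4 if a[0] in(62,) or a==(608,231) else 6
    pa,pb=refine(T,a,w),refine(S,b,w); X,e=tri(T,pa,S,pb); A,B=plane(T,pa,0)[0],plane(S,pb,0)[0]; out.append((pa,pb))
    print(pa.round(1),pb.round(1),X.round(1),"gap",round(e,1),"top",A.round(1),"scene-top",(B-A).round(1))
pickle.dump(out,open("dots.pkl","wb"))
E
```

```text
[ 69.1 327.4] [618.5 333.5] [299.  550.7  -2.2] gap 0.5 top [298.9 549.9] scene-top [2.1 0.6]
[ 61.8 313.3] [621.7 350.1] [329.1 570.7  -2.2] gap 0.4 top [328.9 569.8] scene-top [2.1 0.7]
[178.5 376.4] [528.2 239.3] [201.5 302.   -6.4] gap 2.1 top [201.6 301.2] scene-top [6.8 1.7]
[243.1  89.5] [268.5 425.1] [880.6 200.1  -2.5] gap 0.9 top [879. 200.] scene-top [2.4 0.6]
[374.2  85.6] [152.9 322.1] [ 901.  -121.    -2.9] gap 0.7 top [ 899.1 -120.3] scene-top [2.5 1.1]
[590.9  99.4] [ 37.7 189.4] [ 881.1 -653.    -3.8] gap 0.6 top [ 878.8 -650.4] scene-top [3.2 1.9]
[607.7 231.6] [149.9 126.6] [ 550.  -663.4   -4.1] gap 0.9 top [ 548.7 -660.4] scene-top [3.7 1.8]
[608.5 428.6] [275.7  69.2] [ 117.8 -625.8   -7. ] gap 0.8 top [ 118.8 -621.2] scene-top [6.3 4. ]
[483.4 362.3] [304.6 122.9] [ 248.8 -362.    -3.7] gap 1.0 top [ 248.7 -360.3] scene-top [3.6 1.5]
```

The dots at z=0 agree to 2–4 mm, with about a 3 mm z bias, so the calibration is fine and the mask edges caused the rest. I'll average frames with the arm out of view and tighten the masks.

```bash
cat > meas.py <<'E'
from vis import *
def shots(robot,n=8):
    D={}
    for k in("top","scene"):
        L=[robot.get_image(k) for _ in range(n)]; D[k]=L[0]; D[k]["img"]=np.mean([l["img"] for l in L],0).astype(np.uint8)
    return D
def face(d,seed,lo,hi,k,w=40,s=4):
    """closed-end face: grey-band mask in an upscaled window, opened with a kernel of k px"""
    x,y=seed; g=d["img"][y-w:y+w,x-w:x+w]; G=cv2.resize(g,None,fx=s,fy=s,interpolation=cv2.INTER_CUBIC)
    grey=cv2.cvtColor(G,cv2.COLOR_BGR2GRAY); sat=np.ptp(G.astype(int),axis=2)<30
    m=((grey>lo)&(grey<hi)&sat).astype(np.uint8)
    K=lambda q:cv2.getStructuringElement(cv2.MORPH_ELLIPSE,(q*s,q*s))
    m=cv2.morphologyEx(m,cv2.MORPH_CLOSE,K(2)); m=cv2.morphologyEx(m,cv2.MORPH_OPEN,K(k))
    _,l=cv2.connectedComponents(m,connectivity=4)
    c=max(cv2.findContours((l==l[w*s,w*s]).astype(np.uint8),cv2.RETR_EXTERNAL,cv2.CHAIN_APPROX_NONE)[0],key=cv2.contourArea)
    h=cv2.convexHull(c)[:,0,:]; cv2.polylines(G,[h],True,(0,255,0))
    return (h+.5)/s-.5+[x-w,y-w],G
E
python3 - <<'E'
from bench import robot
import pickle
from meas import *
robot.move_linear([540,60,150])
robot.move_gripper(1.0)
robot.move_j([0.912,0.259,1.535,0,1.348,-0.203])
D=shots(robot); pickle.dump(D,open("d2.pkl","wb")); print(robot.current_t())
E
cat > m2.py <<'E'
from meas import *
import pickle
D=pickle.load(open("d2.pkl","rb"))
S={"round_small":((329,257),(342,215),50,5),"round_medium":((118,226),(517,358),68,12),"round_large":((246,163),(345,310),86,16),
"square_small":((527,238),(203,143),50,5),"square_large":((219,285),(450,243),80,12)}
rows=[[],[]]
for n,(t,s,h,k) in S.items():
    a,ga=face(D["top"],t,59,84,k); b,gb=face(D["scene"],s,73,115,k)
    rows[0].append(ga[60:260,60:260]);rows[1].append(gb[60:260,60:260])
    X,e=tri(D["top"],cen(a),D["scene"],cen(b)); out=[n,"tri",X.round(1),"gap",round(e,1)]
    for k2,c in(("top",a),("scene",b)):
        P=plane(D[k2],c,h); r=cv2.minAreaRect(P.astype(np.float32)); out+=["|",cen(P).round(1),"size",np.round(r[1],1),round(r[2],1)]
    print(*out)
cv2.imwrite("pics/m2.png",cv2.resize(np.clip(np.vstack([np.hstack(r) for r in rows])*1.5,0,255).astype(np.uint8),(800,320)))
E
python3 m2.py
```

```text
11.7083
round_small tri [463.6 -18.7  42.6] gap 2.4 | [461.8 -17.4] size [28.3 29.1] 16.9 | [469.3 -15. ] size [29.3 28.9] 43.2
round_medium tri [517.7 449.3  61.1] gap 0.4 | [516.3 446.6] size [42.6 43.3] 6.5 | [522.  449.6] size [46.2 45.7] 32.0
round_large tri [661.6 172.4  77.6] gap 1.0 | [658.5 171.5] size [57.4 55.9] 3.5 | [665.5 175.3] size [60.1 59.3] 43.4
square_small tri [ 519.5 -457.2   40.5] gap 4.2 | [ 516.2 -451. ] size [38.6 34.5] 14.0 | [ 525.9 -448.9] size [38.  36.4] 16.7
square_large tri [389.7 212.4  71. ] gap 0.8 | [389.4 210.3] size [59.7 60.4] 4.8 | [396.1 215.8] size [62.2 62.5] 4.8
```

View pics/m2.png

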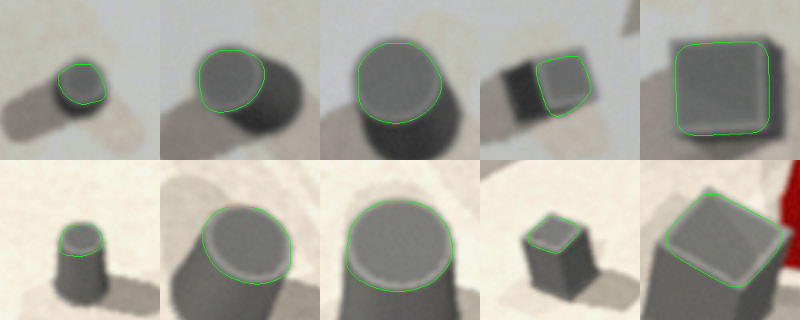

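The faces are outlined cleanly now. Sizes match, and heights come out at 43/61/78/41/71 mm. Allowing for the common bias of about −8 mm, that agrees with 50/68/86/50/80. I'll use the mean of the two views, and squeeze each cup from two directions so it ends up centred in the robot frame. First is round_small.

```bash
cat > act.py <<'E'
from bench import robot
import numpy as np
def o(yaw): return [np.pi,0,yaw]
def pick(xy,z,opening,yaws,lift=140):
    """squeeze once per yaw (the last one holds), then lift"""
    x,y=xy
    robot.move_gripper(opening)
    robot.move_ptp([x,y,z+90],o(yaws[0])); robot.move_linear([x,y,z],speed=150)
    for i,w in enumerate(yaws):
        if i:
            robot.move_gripper(opening); robot.move_linear([x,y,z+75],speed=200)
            robot.move_ptp([x,y,z+75],o(w)); robot.move_linear([x,y,z],speed=200)
        robot.move_gripper(0.0); print("width mm",93*robot.current_gripper_width(),"force",robot.current_finger_force())
    robot.move_linear([x,y,z+lift],speed=150)
    print("held",93*robot.current_gripper_width(),robot.current_finger_force())
def place(xy,z,yaw,opening,over=90,floor=4,away=140):
    x,y=xy
    robot.move_ptp([x,y,z+over+floor],o(yaw)); robot.sleep(.2)
    robot.move_linear([x,y,z+floor+6],speed=110)
    hit=robot.move_linear([x,y,z+floor-3],speed=20,f_stop=3)
    print("hit",hit,robot.current_tcp_pos().round(1),"want z",z+floor)
    robot.move_gripper(opening); robot.sleep(.2); robot.move_linear([x,y,z+away],speed=180)
HOME=[0.912,0.259,1.535,0,1.348,-0.203]
E
python3 - <<'E'
from act import *
y0=np.pi/2
pick((466,-15.5),8,.75,[y0+np.pi/2-.0,y0])
place((666,-168.5),8,y0,.75)
robot.move_j(HOME)
from meas import *; import pickle
D=shots(robot,6); pickle.dump(D,open("d3.pkl","wb")); print(robot.current_t())
V=[cv2.resize(D[k]["img"][y-50:y+50,x-50:x+50],(400,400),interpolation=cv2.INTER_CUBIC) for k,(x,y) in {"top":(396,172),"scene":(230,236)}.items()]
cv2.imwrite("pics/p1.png",np.clip(np.hstack(V)*1.5,0,255).astype(np.uint8))
E
```

```text
width mm 36.17278595957195 force 30.04399277153425
width mm 35.53495954348973 force 30.098060373275075
held 35.80829698070494 29.945688666484784
hit True [ 666.6 -168.7   12.5] want z 12
28.425
```

View pics/p1.png

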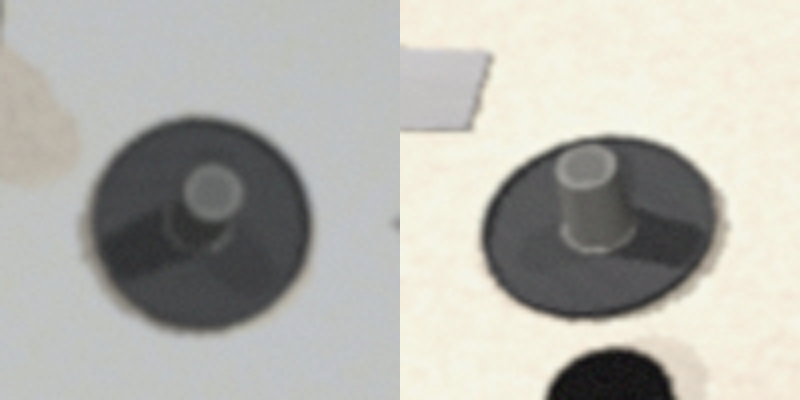

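The crop shows the small cup standing in the tray, face at about (213,192) in the top crop and (586,167) in the scene crop, and close to centre. I'll check it in numbers: the cup's known pose gives each camera's bias here.

```bash
python3 - <<'E'
from meas import *; import pickle
D=pickle.load(open("d3.pkl","rb"))
true=np.array([666.4,-168.6])
seed={"top":(399,170),"scene":(226,228)}
st={"top":(418,297),"scene":(305,171)}
for k in seed:
    d=D[k]; g=cv2.cvtColor(d["img"],cv2.COLOR_BGR2GRAY); x,y=seed[k]; print(k,g[y,x-16:x+17:2])
    f,_=face(d,seed[k],62 if k=="top" else 76,130 if k=="top" else 140,5); F=plane(d,f,54)
    b=cen(F)-true; print(" cup",cen(F).round(1),"size",np.round(cv2.minAreaRect(F.astype(np.float32))[1],1),"bias",b.round(1))
    for nm,sd in(("round",(396,190) if k=="top" else (230,250)),("square",st[k])):
        t,_=face(d,sd,-1,88 if k=="top" else 105,10,w=60); P=plane(d,t,6); r=cv2.minAreaRect(P.astype(np.float32))
        print("  ",nm,cen(P).round(1),"size",np.round(r[1],1),r[2],"corrected",(cen(P)-b).round(1), "rect",np.round(r[0]-b,1))
E
```

```text
top [48 48 48 46 50 76 70 68 70 70 73 77 56 49 48 50 49]
 cup [ 665.4 -170. ] size [31.5 31.4] bias [-1.  -1.4]
   round [ 663.  -170.5] size [128.4 132.4] 44.80830764770508 corrected [ 664. -169.] rect [ 664.4 -168.7]
   square [ 385.7 -218.5] size [123.7 122.8] 77.92449951171875 corrected [ 386.8 -217. ] rect [ 386.7 -216.9]
scene [48 45 55 57 72 99 85 84 84 83 83 97 56 51 54 58 57]
 cup [ 667.6 -169.2] size [38.9 32. ] bias [ 1.2 -0.6]
   round [ 668.1 -167.2] size [134.5 130. ] 53.11518096923828 corrected [ 667.  -166.6] rect [ 666.4 -165.8]
   square [ 392.1 -215.4] size [128.9 122.8] 77.98723602294922 corrected [ 390.9 -214.8] rect [ 390.9 -214.8]
```

Biases are about 1 mm. The tray centre is (665.5,−168) and the cup is within 1 mm of it. Next round_medium, then a check.

```bash
python3 - <<'E'
from act import *
pick((519.5,449),20,.92,[2.28,.71],lift=150)
place((666,-168.5),20,.71,.8,over=110)
print(robot.current_t())
robot.move_j(HOME)
from meas import *; import pickle
D=shots(robot,6); pickle.dump(D,open("d4.pkl","wb")); print(robot.current_t())
V=[cv2.resize(D[k]["img"][y-50:y+50,x-50:x+50],(400,400),interpolation=cv2.INTER_CUBIC) for k,(x,y) in {"top":(396,172),"scene":(230,236)}.items()]
cv2.imwrite("pics/p2.png",np.clip(np.hstack(V)*1.5,0,255).astype(np.uint8))
E
```

```text
width mm 49.76684704248614 force 29.784437892885762
width mm 51.25914947828653 force 30.05228252572124
held 51.18921964177818 29.94826944093802
hit True [ 666.6 -168.8   24.5] want z 24
42.1833
45.5583
```

View pics/p2.png

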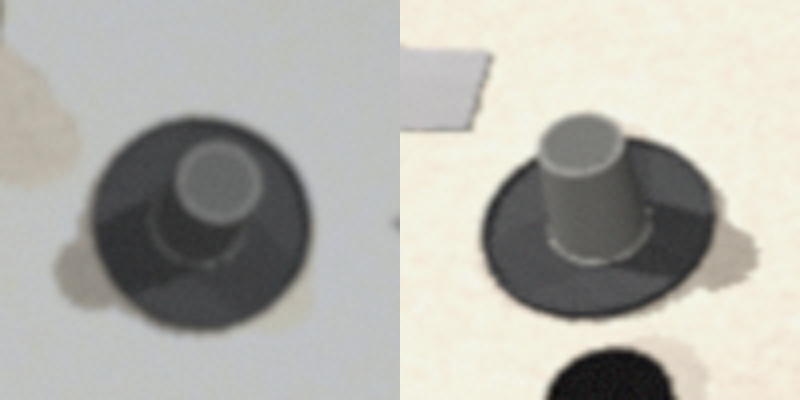

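Medium is seated (contact at the same 0.5 mm above nominal as the first cup), rim visible on the tray floor. Now round_large and square_small.

```bash
python3 - <<'E'
from act import *
pick((663,174.5),32,1.0,[1.83,.26],lift=150)
assert 93*robot.current_gripper_width()>55
place((666,-168.5),32,.26,1.0,over=120)
print(robot.current_t())
pick((521,-449),10,.8,[.267,1.838],lift=100)
assert 93*robot.current_gripper_width()>30
place((388.8,-216),10,1.3605,.8)
print(robot.current_t())
robot.move_j(HOME)
from meas import *; import pickle
D=shots(robot,6); pickle.dump(D,open("d5.pkl","wb")); print(robot.current_t())
V=[cv2.resize(D[k]["img"][y-h:y+h,x-h:x+h],(400,400),interpolation=cv2.INTER_CUBIC) for k,(x,y,h) in {"top":(410,235,100),"scene":(260,200,90)}.items()]
cv2.imwrite("pics/p3.png",np.clip(np.hstack(V)*1.5,0,255).astype(np.uint8))
E
```

```text
width mm 67.09738917458434 force 30.08748015970923
width mm 67.24596394318694 force 30.109380751673598
held 67.6543867973819 29.919512023043353
hit True [ 666.6 -168.7   37.1] want z 36
58.9333
width mm 37.83427926970277 force 30.000380985438824
width mm 37.59306644432684 force 30.000439658761024
held 37.80808753412085 29.99992623925209
hit True [ 389.3 -216.4   14.2] want z 14
71.2583
74.4333
```

View pics/p3.png

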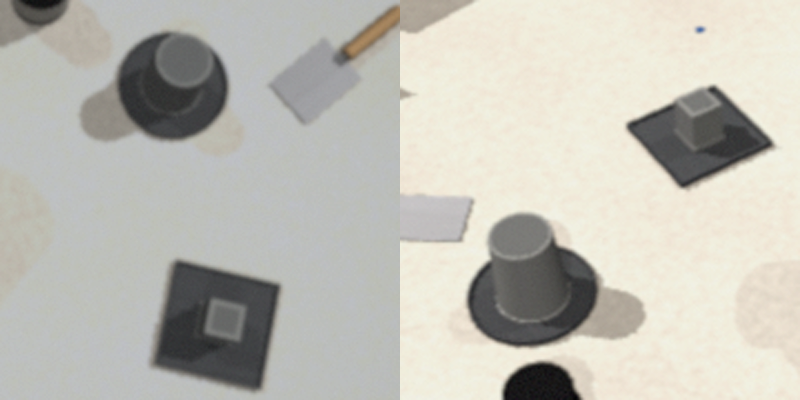

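Both are standing in their trays: large cup face at about (184,60) in the top crop, square_small at (226,318) and square to its tray. Now square_large, closing along y, away from the red boxes.

```bash
python3 - <<'E'
from act import *
pick((392.5,214),34,1.0,[.084],lift=150)
assert 93*robot.current_gripper_width()>55
place((388.8,-216),34,-.2103,1.0,over=110)
print(robot.current_t())
robot.move_j(HOME); robot.sleep(.3)
from meas import *; import pickle
D=shots(robot,6); pickle.dump(D,open("d6.pkl","wb")); print(robot.current_t())
V=[cv2.resize(D[k]["img"][y-h:y+h,x-h:x+h],(400,400),interpolation=cv2.INTER_CUBIC) for k,(x,y,h) in {"top":(410,235,100),"scene":(260,200,90)}.items()]
cv2.imwrite("pics/p4.png",np.clip(np.hstack(V)*1.5,0,255).astype(np.uint8))
B={"top":np.array([-1,-1.4]),"scene":np.array([1.2,-.6])}
for n,s,h,true in(("large",{"top":(402,165),"scene":(235,126+0)},90,0),("sq",{"top":(423,291),"scene":(316,150)},84,0)):
    if n=="large": s["scene"]=(234,216)
    for k in s:
        f,_=face(D[k],s[k],60 if k=="top" else 74,90 if k=="top" else 115,12); P=plane(D[k],f,h); r=cv2.minAreaRect(P.astype(np.float32))
        print(n,k,(cen(P)-B[k]).round(1),np.round(r[1],1),round(r[2],1))
E
```

```text
width mm 61.692065744489405 force 29.986677803099155
held 61.95954850749587 29.985091164708138
hit True [ 389.3 -216.4   38.2] want z 38
84.25
87.7167
large top [ 664.8 -168.2] [63.1 59.2] 56.1
large scene [ 667.7 -165.2] [60.3 57.7] 52.4
sq top [ 389.3 -216.2] [64.2 64. ] 77.8
sq scene [ 369.5 -193.2] [293.1 203.7] 42.7
```

View pics/p4.png

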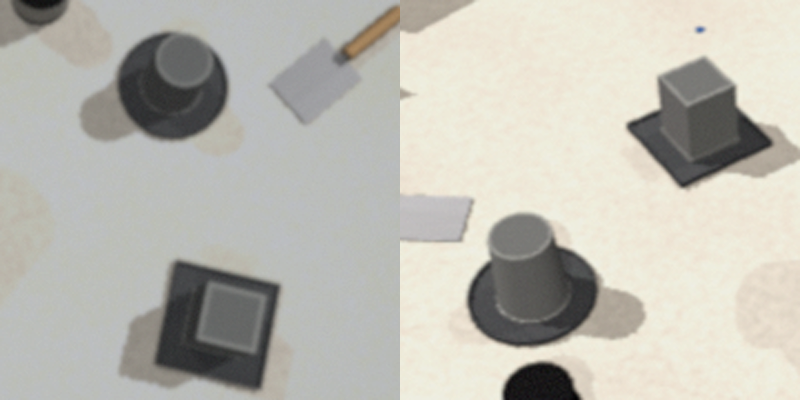

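The picture shows both stacks flat, centred and square in their trays. In the top view the large round cup measures (664.8,−168.2) and the square one (389.3,−216.2) at 77.8°. The scene mask for the square cup failed, but its contact height of 38.2 mm and the picture confirm it is seated. Handing in.

```bash
python3 -c "
from bench import robot
print(robot.hand_in(),robot.current_t())"
```

```text
the job is handed in; nothing more can be done
the job is handed in; nothing more can be done
```

I nested all five cups mouth down in the asked order, the round ones within about 2 mm of the round tray's centre and the square ones within about 1 mm of the square tray's, and handed in at about 88 s; nothing was seen to touch the jar, tape or spatula, though I did not re-measure them.

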